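# Pin the swivelling jar holder and take off a cap of unknown hand

## Task

Lock the swivelling spice-jar holder first: push the blue-topped steel pin down through the holes of the fork and the red lug until its head sits flush on the fork. Then open the jar's yellow twist cap, which may be right-hand or left-hand, so find out which way it loosens, turn it until it is free and lift it off. Finish while still holding the cap in the air, at least 5 cm higher than it sat on the jar and touching nothing else, with the pin left fully in and the other things on the ledge left where they are.

Things in the scene. Friction and masses are not known exactly. Their poses are not given: they have to be found in the camera images.
- pin: Steel pin, 60 g, upright in a 34 mm high wooden rest at the start. Origin: on its axis at the underside of its head; z up. Shank below: 10 mm diameter, 28 mm long, tapered tip. Above: round steel head 26 mm diameter, 5 mm thick, then a blue square grip 16 x 16 mm from 5 to 31 mm above the origin, its flats facing the pin's x and y.
- fork_hole (a point): Centre of the pin hole on the fork's top face, 38 mm above the ledge; z up, x towards the jar, whose axis is 105 mm off. The aluminium fork: two level 44 x 44 mm plates, 6 mm thick, 12 mm apart; between them lies the red lug (6 mm). All have 13 mm holes, in line at the start. A seated pin has its origin here.
- holder (a joint): Swivel of the red holder (with jar and lug) about the jar's upright axis, rad, positive anticlockwise from above, 0 when lug and fork holes are in line. Starts within 0.006 of 0; turns easily (0.03 N m friction) and stays where left. Once pinned it has about 0.04 rad of play either way.
- jar_mouth (a point): Centre of the top of the jar's neck, on the jar's axis, 104 mm above the ledge, axes as fork_hole. The green jar is 74 mm in diameter and stays in its holder. Two lips on the neck hold the closed cap down: it cannot be pulled off before it is turned.
- cap: Yellow twist cap, 60 g, 62 mm diameter, closing the jar. Origin: centre of the skirt's lower edge, 18 mm below jar_mouth when closed; z up. The skirt is 23 mm high; on top stands a grip bar 46 mm long (along the cap's x), 15 mm thick (along y), from 23 to 51 mm above the origin.
- cap_grip (a point): Middle of the cap's grip bar, 37 mm above the cap's origin, axes as the cap's. One way round (hidden, differs between starts) the cap meets a hard stop after 0.1 to 0.4 rad; do not press it beyond 1 N m. The other way it turns freely, without rising and with hardly any friction; from 1.0 to 1.8 rad it is loose and lifts straight off.
- bracket: Fixed aluminium bracket that carries fork, swivelling holder and jar, screwed to the ledge: base plate 205 x 84 x 6 mm. Origin: on the jar's axis at the ledge's surface; z up, x pointing from the fork to the jar.
- pinrest: Wooden rest block for the pin, 60 x 60 x 34 mm, fixed; origin at the centre of its underside. It and the bowl change sides from start to start.
- bowl: Blue ceramic rice bowl, 112 mm in diameter, 55 mm high, bystander; origin at the centre of its underside.
- lid: Orange silicone lid, disc 144 mm in diameter, 28 mm high at its knob, bystander; origin at the centre of its underside.
- shaker: Closed amber spice jar with red cap, 48 mm in diameter, 100 mm high, bystander; origin at the centre of its underside.
- tumbler: Steel tumbler, 68 mm in diameter, 75 mm high, bystander; origin at the centre of its underside.
- saucer: White saucer, 100 mm in diameter, 16 mm high, bystander; origin at the centre of its underside.
- spoon: Steel spoon, 170 mm long, lying on the ledge, bystander.

How it is judged (in metres and radians):
On the way, in this order (a step that is already met when the one before it is completed fails the run):
1. the pin is pushed through fork and lug until its head sits on the fork (z of pin in the frame of fork_hole below 0.003 m and horizontal distance between pin and fork_hole below 0.004 m and angle between pin's own z axis and vertical below 0.12 rad), for 0.2 s.
2. with the pin in, the cap is turned free on the jar (all of step 1 and angle between the x axis of cap and the x axis of fork_hole, either way round above 0.6 rad), for 0.05 s.
At the end, for the whole second after the job is handed in: Cap held still in the fingers (over 1 N, under 0.03 m/s), 40 mm or more above where it sat, touching neither jar, holder nor bystander; pin upright and seated: head within 3 mm of the fork, axis within 4 mm of the hole's (all of step 1 and z of cap in the frame of jar_mouth above 0.022 m and contact force between the fingers and cap above 1 N and contact force between cap and bracket below 0.05 N and linear speed of cap below 0.03 m/s and contact force between cap and bowl below 0.05 N and contact force between cap and lid below 0.05 N and contact force between cap and shaker below 0.05 N and contact force between cap and tumbler below 0.05 N and contact force between cap and saucer below 0.05 N and contact force between cap and spoon below 0.05 N); the arm keeps its last pose, push and grip.
It fails at once if a bystander (bowl, lid, shaker, tumbler, saucer, spoon) is moved by more than 30 mm (distance of any of bowl, lid, shaker, tumbler, saucer, spoon from where it was at the start of the episode above 0.03 m).
It also fails if it takes over 58 s, if anything falls off the work surface, if the arm or the gripper's body presses on something with over 40 N, if the wrist force passes 120 N, or if a joint passes its speed limit or range.

## Robot

A 7-joint arm with a two-finger parallel gripper is mounted at the origin on the work surface. World frame = base frame: x ahead of the robot, y to its left, z up, the work surface at z = 0. Lengths are in mm, angles in rad, forces in N, time in s.
With the tool pointing down it reaches from about 400 to 925 mm from the base axis. Payload 4.1 kg.
Tool frame: the origin (TCP) lies at the centre of the arm's flange, where the gripper is bolted on; the fingertips stand 173 mm ahead of it and the grasp point (between the pads) lies 155 mm ahead of it (env.pinch_z is the y of the grasp point in the tool frame, in mm); y points along the fingers, x is the direction in which the jaws open and shut, and the axes are right-handed (so a half turn about y gives the same grasp; the last joint's range is limited). The gripper opens to 85 mm and grips with 20 to 120 N. Pads are 22 mm wide; open, the fingers measure 114 mm over their backs; the gripper's body (76 mm by 85 mm) begins 54 mm behind the grasp point. The pads swing forward as they close: fully open they stand 13 mm farther back than shut.
Start: joints at [1.202, 0.398, 0.045, 1.537, -0.019, 1.207, -0.051], TCP at [173.282, -626.491, 404.747] pointing down, gripper open.
Joint ranges: [-2.82, 2.82], [-0.49, 2.23], [-1.37, 1.46], [0, 2.46], [-1.36, 4.5], [0.23, 2], [-2.94, 2.94]. Speed limits (rad/s): [2.57, 2.57, 3.14, 3.14, 3.14, 3.14, 3.14].

## Interface

Orientations are given as a unit quaternion [w, x, y, z].
In Python, from cell import env gives the robot as it stands. The module is installed in compiled form; this text tells all that it offers.
- The arm moves only by the tool servo_tool, never from a script. Its arguments are lists of equal length, an entry for each row: "xyz": the shift along the tool's x, y, z scaled (see below), a list of three; "rotation": the turn, a rotation vector about the tool's x, y, z scaled (see below), a list of three. In form: {"xyz": [[tx, ty, tz], ...], "rotation": [[ax, ay, az], ...]}. A call has exactly 10 rows; each row shifts and turns the pose as measured when the row begins, along the tool's axes as they then stand; what a row does not reach is not made up. The controller multiplies each number of a shift by 0.1 m and each number of a turn by 90 degrees. A row lasts 1/10 s, in which the tool goes at most 50 mm and 8.59 degrees, less where a joint would pass 70% of its speed; a pose out of reach is approached as far as the arm can. A call with a number of a shift or a turn outside -1 to 1 is refused whole. A call with a gripper value outside its range is refused whole. "jaw" is the gripper command: -1 is fully open, 1 is shut, values between are in proportion, set as the call begins (left out, the last holds). The fingers move at their own pace and stop on an object; "squeeze" is the grip in N (left out, the last holds). Time passes only in rows, so rows that do not move let the fingers close, or fill a call up. It gives the time, the measured TCP pose, the force and the opening at its end, in the units of the state.
- env.read_state(): the state, without advancing time (a new reading comes with each control period).
- env.get_image(name): name is "scene" or "side" or "wrist"; returns a dict with "frame" (400x640x3 uint8, blue, green, red), "fx", "fy", "cx", "cy" (pixels), "k1" (the pictures are not rectified: a ray, as slopes to the right and down, at radius r is drawn at 1 + k1 r^2 times it, then the intrinsics apply), "xyz" and "attitude" of the camera in the world; the wrist camera has in their place "mount" (4x4, takes a point from camera to tool coordinates, whose origin is the TCP and whose axes are the tool frame's). Camera axes: x right, y down, z forward; pixel columns grow to the right and rows downward; lengths in mm; the calibration is good to about 2 mm. A picture is of the moment at which its call begins: read the wrist's pose just before it. There is no depth.
- env.sign_off(): hands the job in, once; it reports no verdict.
The state is a dict: "time": time; "joint_pos": joint angles; "qd": joint speeds; "effort": joint torques, N m; "eef_pos": TCP position; "tcp_rot": TCP orientation; "contact_force": force on the tool from outside, world axes, zero at the start; "wrist_torque": the same for the moment, N m; "gripper_width": opening from 0.0 (shut) to 1.0 (fully open).
Only numpy, scipy, OpenCV 4.12 (cv2) and the standard library are available. Lean on these libraries where they do the work, as an engineer would, in place of code of your own. Each camera call takes 0.05 s, during which the arm holds its last target.

## Working session

There is one attempt and no reset: what is moved stays moved. The work goes in short steps, Python scripts to look and compute and a tool call to move; the robot and the scene stay as the last step left them, time stands still between calls to the robot, and variables do not carry over. Pictures are saved under pics/ and viewed, and the job is handed in when it is done.

Besides the shell and the picture viewer there is one more tool, called after ">>>" as a command line: name --argument value ..., lists and objects as JSON in quotes. servo_tool: Moves the arm, as the interface text tells. Shifts and turns lie within -1 to 1; 1 stands for 0.1 m of shift or 90 degrees of turn. Its arguments: {"type":"object","properties":{"xyz":{"type":"array","items":{"type":"array","items":{"type":"number"}}},"rotation":{"type":"array","items":{"type":"array","items":{"type":"number"}}},"jaw":{"type":"number"},"squeeze":{"type":"number"}},"required":["xyz","rotation"]}

```bash
mkdir -p pics; ls; python3 - <<'E'
from cell import env
import cv2
s=env.read_state()
for k,v in s.items(): print(k,v)
for n in ["scene","side","wrist"]:
    d=env.get_image(n); cv2.imwrite(f"pics/{n}0.png",d["frame"])
    print(n,{k:v for k,v in d.items() if k!="frame"})
print(env.pinch_z)
E
```

```text
pics
time 0.0
joint_pos [ 1.20196969  0.39923086  0.04502699  1.53793182 -0.01870996  1.20687601
 -0.05071082]
qd [-0.00010387 -0.00050799 -0.00011378 -0.00044049 -0.00033194  0.00115169
  0.00141577]
effort [-8.47090496e-05 -4.75119710e+01  1.36446577e+00 -2.54220486e+01
  1.14499067e-02  9.41338280e-03 -1.27405747e-05]
eef_pos [ 173.23352833 -626.17469385  403.61479905]
tcp_rot [ 0.56312674 -0.56233426  0.42877113 -0.42757896]
contact_force [-0.10572984  0.84336803 -0.3061078 ]
wrist_torque [ 0.02480614 -0.01338679  0.04707321]
gripper_width 1.0017841529185456
scene {'fx': 368.16377281239875, 'fy': 368.16377281239875, 'cx': 314.3745906132981, 'cy': 204.669369667491, 'k1': -0.021597798031366078, 'xyz': array([1202.68268913, -114.85002923,  666.90115373]), 'attitude': array([-0.29852028,  0.67717734,  0.61815367, -0.26495761])}
side {'fx': 516.5107453793962, 'fy': 516.5107453793962, 'cx': 321.1256405631184, 'cy': 209.5597175268076, 'k1': 0.054412959155824954, 'xyz': array([576.00582854, 941.45775964, 812.58999235]), 'attitude': array([ 3.51908113e-04, -2.12508372e-02,  8.91164703e-01, -4.53181807e-01])}
wrist {'fx': 297.52114127500397, 'fy': 297.52114127500397, 'cx': 315.8487867891827, 'cy': 197.13658614767775, 'k1': 0.0005279761625337472, 'mount': array([[ 9.99999782e-01,  3.03075880e-04,  5.85789421e-04,
        -5.68906891e-01],
       [-4.87960455e-04, -2.57572179e-01,  9.66258938e-01,
         3.03672575e+01],
       [ 4.43732836e-04, -9.66259013e-01, -2.57571975e-01,
         6.54649206e+01],
       [ 0.00000000e+00,  0.00000000e+00,  0.00000000e+00,
         1.00000000e+00]])}
154.70000000000002
```

View pics/scene0.png

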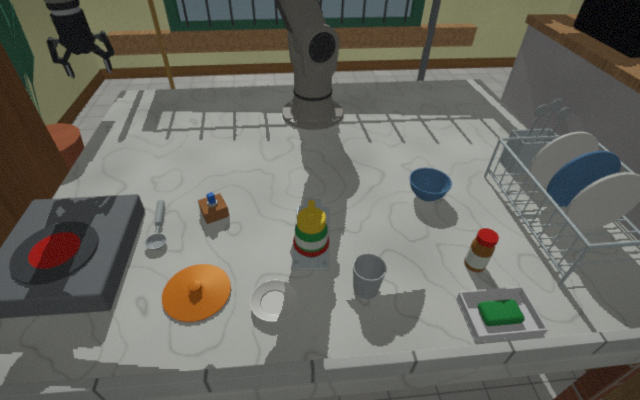

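View pics/side0.png

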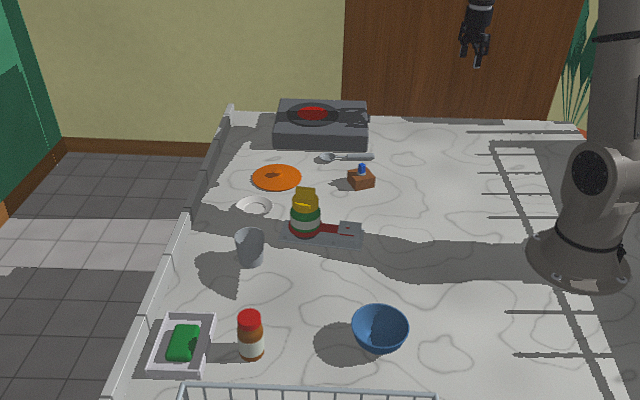

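View pics/wrist0.png

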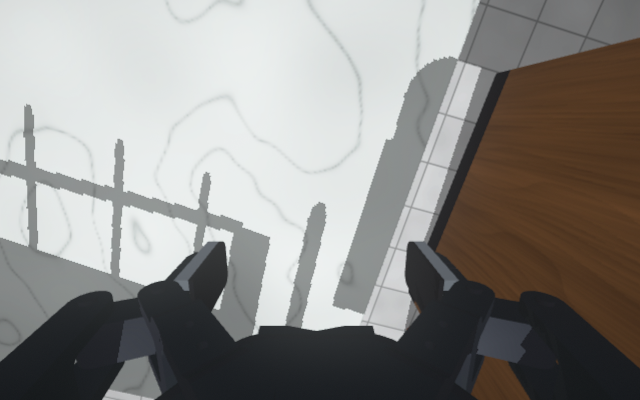

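```bash
cat > h.py <<'E'
import numpy as np, cv2
from scipy.spatial.transform import Rotation as R
from cell import env
def q2R(q): return R.from_quat([q[1],q[2],q[3],q[0]]).as_matrix()
def grab(n,name=None):
    s=env.read_state(); d=env.get_image(n)
    if n=="wrist":
        T=q2R(s["tcp_rot"]); M=d["mount"]
        d["R"]=T@M[:3,:3]; d["p"]=s["eef_pos"]+T@M[:3,3]
    else: d["R"]=q2R(d["attitude"]); d["p"]=np.array(d["xyz"])
    if name: cv2.imwrite(f"pics/{name}.png",d["frame"])
    return d
def ray(d,u,v):
    a=np.array([(u-d["cx"])/d["fx"],(v-d["cy"])/d["fy"]]); b=a.copy()
    for _ in range(20): b=a/(1+d["k1"]*(b@b))
    r=d["R"]@np.array([b[0],b[1],1.]); return r/np.linalg.norm(r)
def onz(d,uv,z):
    r=ray(d,*uv); t=(z-d["p"][2])/r[2]; return d["p"]+t*r
def tri(obs):
    A=np.zeros((3,3));b=np.zeros(3)
    for d,uv in obs:
        r=ray(d,*uv);P=np.eye(3)-np.outer(r,r);A+=P;b+=P@d["p"]
    x=np.linalg.solve(A,b)
    return x,[np.linalg.norm((np.eye(3)-np.outer(ray(d,*uv),ray(d,*uv)))@(x-d["p"])) for d,uv in obs]
def proj(d,X):
    c=d["R"].T@(np.asarray(X,float)-d["p"]);s=c[:2]/c[2];s=s*(1+d["k1"]*(s@s))
    return np.array([d["fx"]*s[0]+d["cx"],d["fy"]*s[1]+d["cy"]])
def mask(d,lo,hi,roi=None,minA=8):
    h=cv2.cvtColor(d["frame"],cv2.COLOR_BGR2HSV)
    m=cv2.inRange(h,np.array(lo),np.array(hi))
    if roi:
        k=np.zeros_like(m);x0,y0,x1,y1=roi;k[y0:y1,x0:x1]=255;m&=k
    n,l,st,c=cv2.connectedComponentsWithStats(m)
    out=[(st[i,4],c[i],st[i,:4]) for i in range(1,n) if st[i,4]>=minA]
    return m,sorted(out,key=lambda t:-t[0])
E
python3 - <<'E'
from h import *
a=grab("scene");b=grab("side")
for d,n,rp,rc in [(a,"scene",(195,185,230,212),(290,190,335,240)),(b,"side",(345,155,380,180),(280,175,330,215))]:
    print(n,"blue",[(t[0],t[1].round(1),t[2]) for t in mask(d,(100,120,40),(130,255,255),rp)[1][:2]])
    print(n,"yel",[(t[0],t[1].round(1),t[2]) for t in mask(d,(22,150,60),(34,255,255),rc)[1][:3]])
    print(d["R"][:,2])
x=np.hstack([cv2.resize(a["frame"][180:280,280:380],None,fx=4,fy=4,interpolation=2),cv2.resize(b["frame"][170:270,270:370],None,fx=4,fy=4,interpolation=2)])
cv2.imwrite("pics/z1.png",x)
E
```

```text
scene blue [(np.int32(66), array([210.7, 197.8]), array([207, 193,   8,  11], dtype=int32))]
scene yel [(np.int32(657), array([311. , 219.1]), array([297, 201,  29,  33], dtype=int32))]
[-0.72790939  0.07673329 -0.68136622]
side blue [(np.int32(62), array([361.3, 168. ]), array([358, 163,   7,  11], dtype=int32))]
side yel [(np.int32(557), array([304.7, 199.9]), array([292, 186,  26,  27], dtype=int32))]
[ 0.0198882  -0.8077043  -0.58925225]
```

View pics/z1.png

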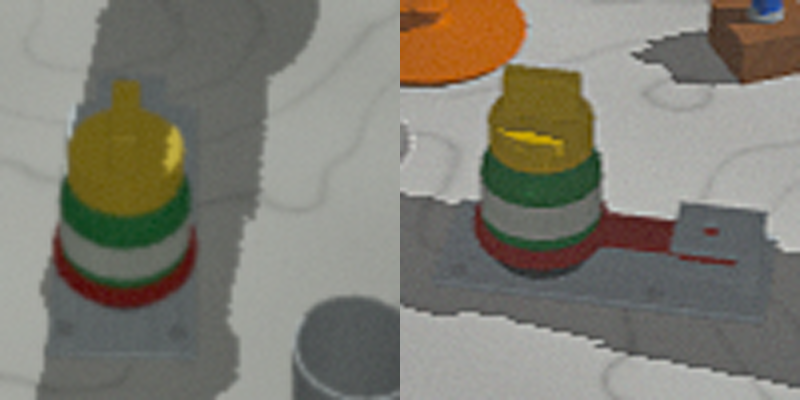

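```bash
python3 - <<'E'
from h import *
a=grab("scene");b=grab("side")
print("pin",tri([(a,(210.7,197.8)),(b,(361.3,168))]))
for d,u in ((a,(210.7,197.8)),(b,(361.3,168))): print(onz(d,u,52))
print("fork",onz(b,(347.8,227.8),38))
# cap bar top corners
print("bar top scene",onz(a,(280+125/4,180+82/4),137))
print("bartop side",onz(b,(270+(512-400)/4,170+66/4),137),onz(b,(270+(580-400)/4,170+74/4),137))
s=env.read_state();T=q2R(s["tcp_rot"]);print(T.round(3),s["eef_pos"])
for n,z,d,p in [("tumbler",75,a,(370,268)),("saucer",10,a,(272,300)),("lid",5,a,(196,293)),("spoon",5,a,(158,228)),("bowl",55,a,(430,180))]: print(n,onz(d,p,z))
# fork plate corners in side
for p in [(682,204),(770,214),(673,252),(768,262)]: print(onz(b,(270+(p[0]-400)/4,170+p[1]/4),38))
E
```

```text
pin (array([ 497.60870969, -301.82286958,   53.10137907]), [np.float64(1.849449346812977), np.float64(1.849449346813001)])
[ 498.89513383 -300.9765051    52.        ]
[ 496.36318884 -306.63334263   52.        ]
fork [534.53475831 -49.24938664  38.        ]
bar top scene [622.99732487 -60.58418497 137.        ]
bartop side [656.83675797 -73.39868717 137.        ] [616.38898902 -67.58607737 137.        ]
[[ 0.267 -0.     0.964]
 [-0.964  0.     0.267]
 [-0.    -1.    -0.   ]] [ 173.25474824 -626.42028151  404.51972779]
tumbler [764.51819599  44.81990805  75.        ]
saucer [ 778.91160877 -154.7279418    10.        ]
lid [ 745.05029369 -313.44235981    5.        ]
spoon [ 547.0293315  -432.48802307    5.        ]
bowl [479.40302064 268.35208852  55.        ]
[552.48377288 -75.3849971   38.        ]
[498.33082507 -68.65071874  38.        ]
[557.50564698 -27.60779426  38.        ]
[500.77707359 -21.58345759  38.        ]
```

>>> servo_tool --xyz '[[-0.225,0.075,0.4],[-0.225,0.075,0.4],[-0.225,0.075,0.4],[-0.225,0.075,0.4],[-0.225,0.075,0.4],[-0.225,0.075,0.4],[-0.225,0.075,0.4],[-0.225,0.075,0.4],[-0.225,0.075,0.4],[-0.225,0.075,0.4]]' --rotation '[[0,0,0],[0,0,0],[0,0,0],[0,0,0],[0,0,0],[0,0,0],[0,0,0],[0,0,0],[0,0,0],[0,0,0]]' --jaw -1

```text
time: 1.35
eef_pos: [504.8, -301.8, 326.7]
tcp_rot: [-0.555, 0.561, -0.432, 0.436]
contact_force: [1.0, -1.0, 0.5]
gripper_width: 0.999
```

```bash
python3 - <<'E'
from h import *
s=env.read_state();print(s["time"],s["eef_pos"],q2R(s["tcp_rot"]).round(3),s["joint_pos"].round(2),s["qd"].round(2))
d=grab("wrist","w1")
E
```

```text
1.35 [ 504.8244152  -301.77071976  326.66924998] [[ 0.247 -0.     0.969]
 [-0.969 -0.011  0.247]
 [ 0.01  -1.    -0.003]] [ 0.58  0.36 -0.15  1.77  0.07  1.01 -0.92] [-0.66  0.27 -0.17 -0.19  0.13 -0.07 -0.87]
```

View pics/w1.png

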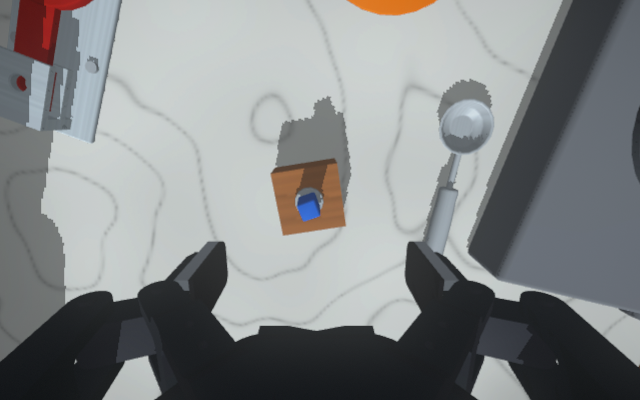

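```bash
python3 - <<'E'
from h import *
d=grab("wrist","w2")
s=env.read_state();print(s["time"],s["eef_pos"],s["qd"].round(2))
m,o=mask(d,(100,120,30),(130,255,255),(260,150,360,250))
for t in o[:2]:
    print(t[0],t[1],t[2])
cnt=max(cv2.findContours(m,cv2.RETR_EXTERNAL,cv2.CHAIN_APPROX_NONE)[0],key=len)
print(cv2.minAreaRect(cnt))
print(onz(d,o[0][1],55))
for u in [(20,83)]: print("fork",onz(d,u,38))
cv2.imwrite("pics/z2.png",np.hstack([cv2.resize(d["frame"][150:250,260:360],None,fx=4,fy=4,interpolation=2),cv2.resize(d["frame"][40:140,0:100],None,fx=4,fy=4,interpolation=2)]))
E
```

```text
1.45 [ 508.95731436 -295.55147618  325.88241025] [ 0.06 -0.02  0.09  0.01  0.05  0.03  0.05]
471 [317.80042463 218.25690021] [307 204  23  29]
((317.3999938964844, 218.20001220703125), (24.66576385498047, 20.23857307434082), 71.56504821777344)
[ 496.1534904  -299.78712587   55.        ]
fork [539.75047361 -38.8151408   38.        ]
```

View pics/z2.png

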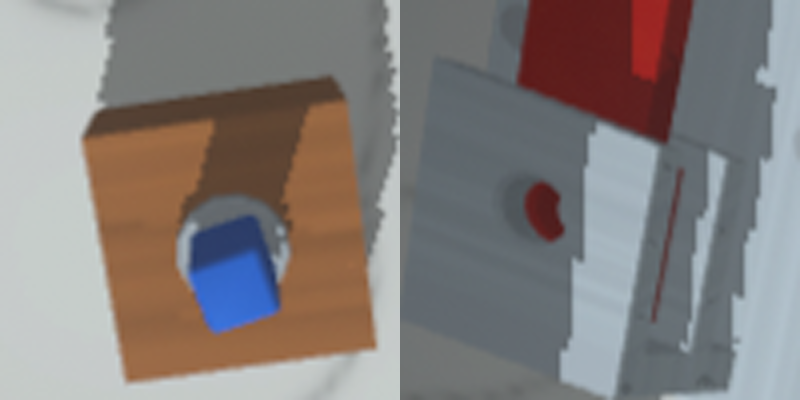

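```bash
python3 - <<'E'
from h import *
d=grab("wrist","w3")
s=env.read_state();T=q2R(s["tcp_rot"]);print(s["time"],s["eef_pos"],s["qd"].round(2));print(T.round(4))
g=d["frame"][190:250,280:360]
h=cv2.cvtColor(d["frame"],cv2.COLOR_BGR2HSV)
m,o=mask(d,(100,120,30),(130,255,255),(260,150,360,250))
v=h[...,2][m>0]; thr,_=cv2.threshold(v.reshape(-1,1),0,255,cv2.THRESH_OTSU); print("thr",thr)
m2=((m>0)&(h[...,2]>thr)).astype(np.uint8)*255
cnt=max(cv2.findContours(m2,cv2.RETR_EXTERNAL,cv2.CHAIN_APPROX_NONE)[0],key=len)
r=cv2.minAreaRect(cnt);print(r);c=cv2.boxPoints(r)
P=np.array([onz(d,u,65)[:2] for u in c]);print(P);print(np.linalg.norm(np.roll(P,-1,0)-P,axis=1))
M=cv2.moments(m2,True);print("cen",onz(d,(M["m10"]/M["m00"],M["m01"]/M["m00"]),65))
cw=np.array([onz(d,(p[0][0],p[0][1]),65)[:2] for p in cnt],np.float32)
rr=cv2.minAreaRect(cw);print("world rect",rr)
cv2.imwrite("pics/z3.png",np.hstack([cv2.resize(d["frame"][150:250,260:360],None,fx=4,fy=4,interpolation=2),cv2.cvtColor(cv2.resize(m2[150:250,260:360],None,fx=4,fy=4,interpolation=0),8)]))
# rest block top edges
E
```

```text
1.5 [ 506.48921665 -299.05791046  326.1914114 ] [ 0.05 -0.02  0.08  0.01  0.03  0.01  0.01]
[[ 2.556e-01 -1.000e-04  9.668e-01]
 [-9.668e-01 -8.000e-03  2.556e-01]
 [ 7.700e-03 -1.000e+00 -2.200e-03]]
thr 155.0
((315.5000305175781, 218.50003051757812), (16.4438419342041, 17.708751678466797), 71.56504821777344)
[[ 497.56626643 -290.07431169]
 [ 505.69047566 -302.01891646]
 [ 493.88500575 -309.69058235]
 [ 485.58677602 -297.6101388 ]]
[14.44563459 14.07918951 14.65597943 14.15262805]
cen [ 495.73729414 -299.93220446   65.        ]
world rect ((495.7019348144531, -299.8846740722656), (14.099457740783691, 14.457382202148438), 34.48556137084961)
```

View pics/z3.png

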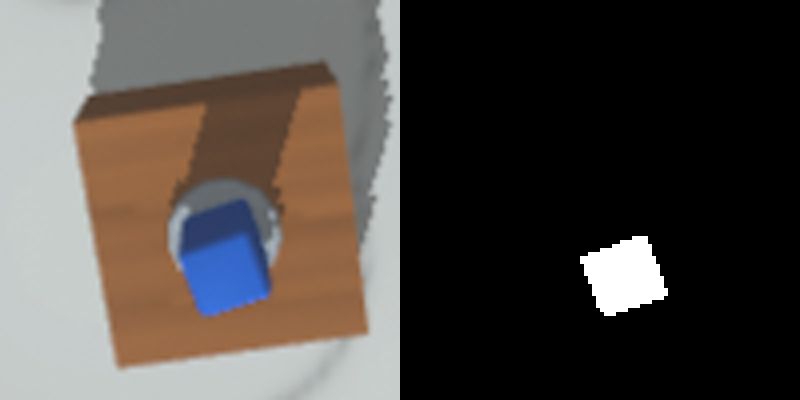

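>>> servo_tool --xyz '[[-0.02,0,-0.106],[0,0,0],[0,0,0],[0,0,0],[0,0,0],[0,0.2,0],[0,0.2,0],[0,0.1,0],[0,0,0],[0,0,0]]' --rotation '[[0.0013,0,0.005],[0,-0.055,0],[0,-0.055,0],[0,-0.055,0],[0,-0.055,0],[0,0,0],[0,0,0],[0,0,0],[0,0,0],[0,0,0]]'

```text
time: 2.5
eef_pos: [479.0, -315.1, 277.7]
tcp_rot: [-0.621, 0.627, -0.334, 0.332]
contact_force: [0.2, -1.3, -0.2]
gripper_width: 1.003
```

```bash
cat > pin.py <<'E'
from h import *
s=env.read_state();T=q2R(s["tcp_rot"])
print(s["time"],s["eef_pos"],s["qd"].round(2));print(T.round(4), s["contact_force"].round(1))
d=grab("wrist","wp")
h=cv2.cvtColor(d["frame"],cv2.COLOR_BGR2HSV)
m,o=mask(d,(100,120,30),(130,255,255),(220,100,420,399))
v=h[...,2][m>0]; thr,_=cv2.threshold(v.reshape(-1,1),0,255,cv2.THRESH_OTSU)
m2=((m>0)&(h[...,2]>thr)).astype(np.uint8)*255
cnt=max(cv2.findContours(m2,cv2.RETR_EXTERNAL,cv2.CHAIN_APPROX_NONE)[0],key=len)
cw=np.array([onz(d,(p[0][0],p[0][1]),65)[:2] for p in cnt],np.float32)
rr=cv2.minAreaRect(cw);print("world rect",rr)
e=np.array([rr[0][0],rr[0][1],0])-s["eef_pos"]; print("tool delta",(T.T@e).round(1),"toolx ang",np.degrees(np.arctan2(T[1,0],T[0,0])))
cv2.imwrite("pics/z4.png",d["frame"])
E
python3 pin.py
```

```text
2.5 [ 478.99031411 -315.09175629  277.69736186] [ 0.01 -0.    0.01  0.01 -0.    0.    0.  ]
[[ 0.5568 -0.0057  0.8306]
 [-0.8306 -0.0057  0.5568]
 [ 0.0015 -1.     -0.0079]] [ 0.2 -1.3 -0.2]
world rect ((495.5610046386719, -299.9471740722656), (13.539462089538574, 14.542640686035156), 33.83671188354492)
tool delta [ -3.8 277.5  24.4] toolx ang -56.16378040252557
```

View pics/z4.png

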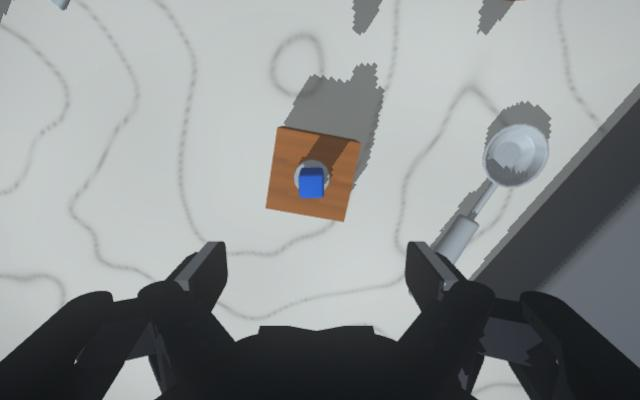

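>>> servo_tool --xyz '[[-0.017,0,0.111],[-0.016,0,0.111],[0,0,0],[0,0,0],[0,0.1,0],[0,0.1,0],[0,0.1,0],[0,0,0],[0,0,0],[0,0,0]]' --rotation '[[0.005,0,0.001],[0,0,0],[0,0,0],[0,0,0],[0,0,0],[0,0,0],[0,0,0],[0,0,0],[0,0,0],[0,0,0]]'

```text
time: 3.55
eef_pos: [498.1, -298.2, 246.3]
tcp_rot: [0.624, -0.624, 0.332, -0.333]
contact_force: [-0.8, -0.4, -0.1]
gripper_width: 0.999
```

```bash
python3 pin.py
```

```text
3.55 [ 498.0667407  -298.2275979   246.30858604] [ 0.  0.  0. -0.  0. -0. -0.]
[[ 5.580e-01  2.300e-03  8.299e-01]
 [-8.299e-01 -3.000e-04  5.580e-01]
 [ 1.600e-03 -1.000e+00  1.800e-03]] [-0.8 -0.4 -0.1]
world rect ((495.8255920410156, -299.81439208984375), (13.091769218444824, 14.41823959350586), 33.889381408691406)
tool delta [ -0.3 246.3  -3.2] toolx ang -56.08529018203492
```

>>> servo_tool --xyz '[[0,0,-0.028],[0,0,0],[0,0.1,0],[0,0.1,0],[0,0.05,0],[0,0.05,0],[0,0,0],[0,0,0],[0,0,0],[0,0,0]]' --rotation '[[0,0,0],[0,0,0],[0,0,0],[0,0,0],[0,0,0],[0,0,0],[0,0,0],[0,0,0],[0,0,0],[0,0,0]]'

```text
time: 4.6
eef_pos: [495.9, -300.2, 214.2]
tcp_rot: [0.624, -0.624, 0.331, -0.334]
contact_force: [0.1, 0.1, -0.6]
gripper_width: 1.001
```

```bash
python3 - <<'E'
from h import *
s=env.read_state();print(s["eef_pos"],s["contact_force"].round(1),q2R(s["tcp_rot"]).round(4))
grab("wrist","w5")
E
```

```text
[ 495.89750437 -300.21852354  214.21932801] [ 0.1  0.1 -0.6] [[ 0.5578  0.0035  0.83  ]
 [-0.83   -0.001   0.5578]
 [ 0.0028 -1.      0.0024]]
```

View pics/w5.png

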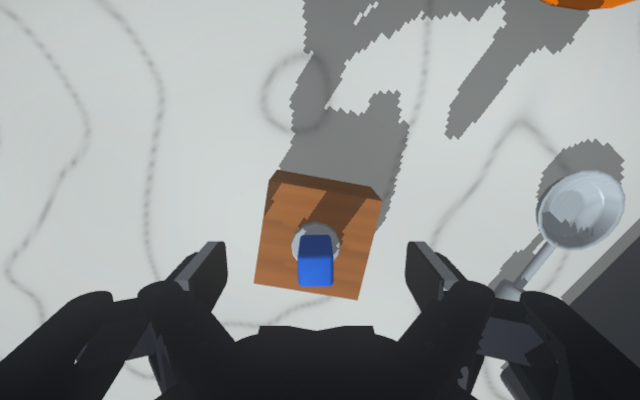

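>>> servo_tool --xyz '[[0,-0.025,0],[0,0,0],[0,0,0],[0,0,0],[0,0,0],[0,0,0],[0,0,0],[0,0,0],[0,0,0],[0,0,0]]' --rotation '[[0,0,0],[0,0,0],[0,0,0],[0,0,0],[0,0,0],[0,0,0],[0,0,0],[0,0,0],[0,0,0],[0,0,0]]' --jaw 1 --squeeze 60

```text
time: 5.65
eef_pos: [496.3, -300.5, 218.1]
tcp_rot: [0.624, -0.624, 0.331, -0.335]
contact_force: [-0.5, 0.5, 0.1]
gripper_width: 0.171
```

```bash
python3 - <<'E'
from h import *
s=env.read_state();print(s["eef_pos"],s["gripper_width"],s["contact_force"].round(1),q2R(s["tcp_rot"]).round(4),s["joint_pos"].round(2))
grab("wrist","w6")
E
```

```text
[ 496.30949505 -300.46168141  218.13157438] 0.17056362568657954 [-0.5  0.5  0.1] [[ 0.5577  0.0053  0.83  ]
 [-0.8301 -0.0021  0.5577]
 [ 0.0047 -1.      0.0033]] [ 0.63  0.48 -0.2   1.87  0.13  0.79 -0.62]
```

View pics/w6.png

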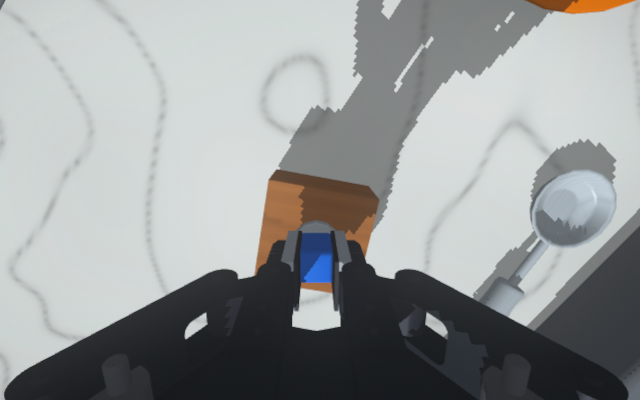

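>>> servo_tool --xyz '[[0,-0.25,0],[0,-0.35,0],[-0.2,-0.1,0.1],[-0.4,0,0.25],[-0.4,0,0.25],[-0.4,0,0.25],[-0.3,0,0.2],[-0.1,0,0.06],[0,0,0],[0,0,0]]' --rotation '[[0,0,0],[0,0,0],[-0.002,0,0.003],[0,0,0],[0,0,0],[0,0,0],[0,0,0],[0,0,0],[0,0,0],[0,0,0]]'

```text
time: 6.7
eef_pos: [487.4, -84.6, 289.6]
tcp_rot: [-0.623, 0.623, -0.333, 0.335]
contact_force: [0.0, -0.4, -1.4]
gripper_width: 0.166
```

```bash
python3 - <<'E'
from h import *
s=env.read_state();print(s["time"],s["eef_pos"],s["qd"].round(2),s["gripper_width"],s["contact_force"].round(1),q2R(s["tcp_rot"]).round(4),s["joint_pos"].round(2))
grab("wrist","w7")
E
```

```text
6.7 [487.4389124  -84.5844195  289.58364801] [0. 0. 0. 0. 0. 0. 0.] 0.16634498557179225 [ 0.  -0.4 -1.4] [[ 5.537e-01  2.200e-03  8.327e-01]
 [-8.327e-01 -1.900e-03  5.537e-01]
 [ 2.800e-03 -1.000e+00  8.000e-04]] [ 0.36  0.26 -0.31  2.02  0.11  0.87 -1.  ]
```

View pics/w7.png

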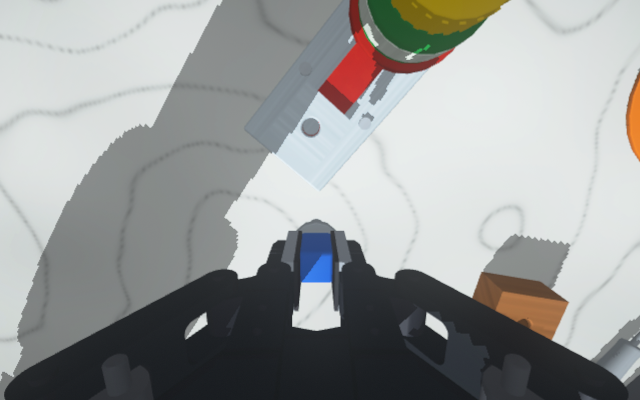

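```bash
python3 - <<'E'
from h import *
d=grab("wrist","w8")
cv2.imwrite("pics/z8.png",np.hstack([cv2.resize(d["frame"][90:190,260:360],None,fx=4,fy=4,interpolation=2),cv2.resize(d["frame"][200:300,266:366],None,fx=4,fy=4,interpolation=2)]))
g=cv2.cvtColor(d["frame"],cv2.COLOR_BGR2GRAY)[112:145,295:330]
print(g[::2,::2])
E
```

```text
[[142 140 140 141 141 208 219 217 219 220 223 223 223 221 220 221 222 221]
 [144 143 141 140 199 221 221 219 218 219 220 223 223 223 221 221 221 222]
 [142 143 143 167 219 219 223 229 232 228 220 220 222 223 223 222 220 221]
 [144 143 144 213 218 207 172 138 137 187 229 226 220 222 223 223 222 221]
 [143 144 167 221 182 141 139 138 138 140 139 215 223 220 222 223 223 221]
 [141 143 225 191 135 139 137 138 140 139 138 134 226 217 219 221 223 223]
 [139 208 223 155 136 138 137 139 140 138 138 138 207 220 217 219 221 222]
 [164 220 220 135 133 137 139 140 138 138 138 137 191 220 218 217 219 220]
 [208 218 220 131 123 138 140 139 138 138 137 137 181 220 220 218 217 219]
 [223 220 218 156 115 139 139 138 138 138 137 121 184 220 220 219 218 217]
 [226 224 220 203 119 109 137 138 138 138 127 140 214 220 220 219 219 219]
 [223 226 224 221 184 125 110 113 116 103 131 199 224 222 220 219 219 220]
 [220 222 227 224 221 204 168 150 147 163 219 222 223 225 222 221 219 219]
 [220 220 222 226 224 221 219 219 220 220 222 225 223 223 225 223 220 219]
 [225 221 220 221 225 225 222 219 219 221 220 221 223 223 222 225 223 221]
 [225 225 221 219 220 224 225 222 220 219 220 220 221 224 223 223 224 223]
 [224 225 225 222 219 219 223 225 223 220 219 220 220 221 224 223 223 224]]
```

View pics/z8.png

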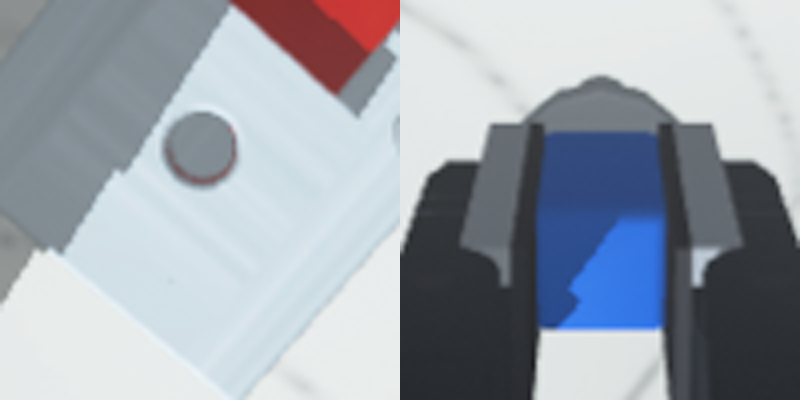

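```bash
python3 - <<'E'
from h import *
s=env.read_state();T=q2R(s["tcp_rot"])
d=grab("wrist","w9")
g=cv2.cvtColor(d["frame"],cv2.COLOR_BGR2GRAY)
m=((g<182)*255).astype(np.uint8);roi=m[112:145,293:330]
# isolate component containing (311,128)
n,l=cv2.connectedComponents(roi); k=(l==l[128-112,311-293]).astype(np.uint8)*255
c=max(cv2.findContours(k,cv2.RETR_EXTERNAL,cv2.CHAIN_APPROX_NONE)[0],key=len)+np.array([293,112])
e=cv2.fitEllipse(c);print(e)
w=np.array([onz(d,(p[0][0],p[0][1]),38)[:2] for p in c],np.float32)
print("hole",cv2.fitEllipse(w), onz(d,e[0],38))
M=d["mount"]
dd=dict(d);dd["R"]=M[:3,:3];dd["p"]=M[:3,3]
def ony(uv,y):
    r=ray(dd,*uv);return dd["p"]+r*(y-dd["p"][1])/r[1]
for uv in [(266+537/4,200+328/4),(266+664/4,200+328/4),(266+540/4,200+217/4),(266+664/4,200+215/4)]:print(ony(uv,153.1).round(1))
print(ony((266+600/4,200+75/4),212))
# bar / cap yellow extents
H=onz(d,e[0],38);print("tool rel hole",T.T@(H-s["eef_pos"]))
# fork corner & bracket direction
E
```

```text
((309.02447509765625, 126.76936340332031), (18.375898361206055, 18.77092170715332), 162.31231689453125)
hole ((534.5394287109375, -48.83918762207031), (13.18419075012207, 13.339729309082031), 16.029903411865234) [534.58232798 -48.80952829  38.        ]
[ 38.7 153.1  -7.7]
[ 53.4 153.1  -7.7]
[ 38.  153.1   6.3]
[ 51.9 153.1   6.5]
[ 64.24166524 212.           2.7764703 ]
tool rel hole [ -5.23834095 251.54738689  59.32954075]
```

>>> servo_tool --xyz '[[-0.015,0,0.2],[-0.015,0,0.25],[-0.013,0,0.12],[0,0,0.02],[0,0,0],[0,0.1,0],[0,0.1,0],[0,0.05,0],[0,0,0],[0,0,0]]' --rotation '[[0,0,0],[0,0,0],[0,0,0],[0,0,0],[0,0,0],[0,0,0],[0,0,0],[0,0,0],[0,0,0],[0,0,0]]'

```text
time: 7.85
eef_pos: [532.3, -60.0, 259.8]
tcp_rot: [-0.617, 0.623, -0.341, 0.34]
contact_force: [0.4, 1.1, -0.2]
gripper_width: 0.168
```

```bash
python3 - <<'E'
from h import *
s=env.read_state();T=q2R(s["tcp_rot"]);print(s["time"],s["eef_pos"],s["qd"].round(2),s["contact_force"].round(1));print(T.round(4))
P=s["eef_pos"]+T@np.array([0,212,-.5]);print("tip",P,"tool corr",T.T@(np.array([534.55,-48.83,P[2]])-P))
d=grab("wrist","w10");a=grab("scene","s10");b=grab("side","b10")
x=np.hstack([cv2.resize(d["frame"][200:300,266:366],None,fx=4,fy=4),cv2.resize(b["frame"][170:270,280:380],None,fx=4,fy=4,interpolation=2)])
cv2.imwrite("pics/z10.png",x)
E
```

```text
7.85 [532.31229923 -60.02239561 259.83411034] [ 0.    0.01  0.    0.01  0.   -0.   -0.  ] [ 0.4  1.1 -0.2]
[[ 0.5366 -0.0059  0.8438]
 [-0.8438 -0.0065  0.5366]
 [ 0.0024 -1.     -0.0085]]
tip [530.64139196 -61.67697922  47.84656254] tool corr [-8.74329034 -0.10703586 10.19144294]
```

View pics/z10.png

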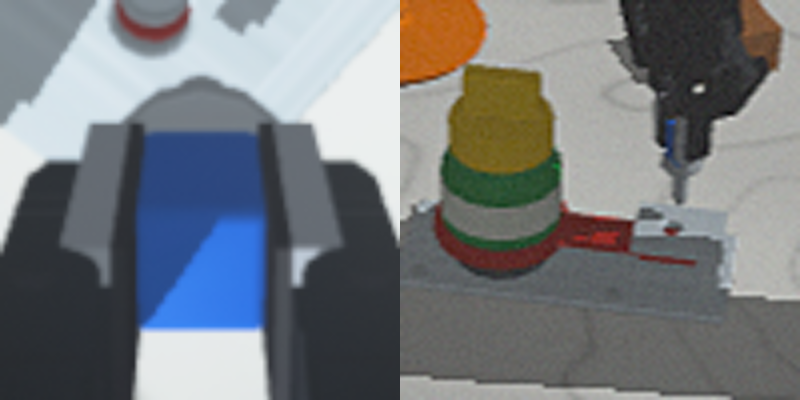

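>>> servo_tool --xyz '[[0,0,0],[0,0,0],[-0.028,0,0.028],[-0.028,0,0.028],[-0.028,0,0.028],[0,0,0],[0,0,0],[0,0,0],[0,0,0],[0,0,0]]' --rotation '[[0.0054,0,0.0015],[0,0,0],[0,0,0],[0,0,0],[0,0,0],[0,0,0],[0,0,0],[0,0,0],[0,0,0],[0,0,0]]'

```text
time: 9.0
eef_pos: [536.1, -46.6, 261.5]
tcp_rot: [0.621, -0.619, 0.339, -0.341]
contact_force: [-0.1, 0.7, -0.9]
gripper_width: 0.172
```

```bash
cat > tip.py <<'E'
from h import *
s=env.read_state();T=q2R(s["tcp_rot"]);print(s["time"],s["eef_pos"],s["contact_force"].round(1));print(T.round(4))
P=s["eef_pos"]+T@np.array([0,212,-.5]);O=s["eef_pos"]+T@np.array([0,184.1,-.5]);print("tip",P,"origin",O,"tool corr",T.T@(np.array([534.55,-48.83,P[2]])-P))
print("qd",abs(s["qd"]).max())
a=T[:,1];print("rot scaled",(T.T@np.array([-a[1],a[0],0])/1.5708).round(4))
E
python3 tip.py; python3 - <<'E'
from h import *
d=grab("wrist");a=grab("scene");b=grab("side")
x=np.hstack([cv2.resize(a["frame"][180:280,270:370],None,fx=4,fy=4),cv2.resize(b["frame"][170:270,280:380],None,fx=4,fy=4,interpolation=2)])
cv2.imwrite("pics/z11.png",x)
print(proj(b,(534.55,-48.83,38)),proj(b,(534.55,-48.83,48)))
E
```

```text
9.0 [536.11069537 -46.60376631 261.4986226 ] [-0.1  0.7 -0.9]
[[ 5.377e-01  4.200e-03  8.431e-01]
 [-8.431e-01  5.000e-04  5.377e-01]
 [ 1.800e-03 -1.000e+00  3.800e-03]]
tip [536.5745324  -46.76542739  49.49860203] origin [536.45800979 -46.77953306  77.39835514] tool corr [ 0.65217107 -0.00949914 -2.81705061]
qd 0.0017573876261842661
rot scaled [-0.0024 -0.      0.0012]
[347.79435231 227.90623027] [347.99661506 224.65295969]
```

View pics/z11.png

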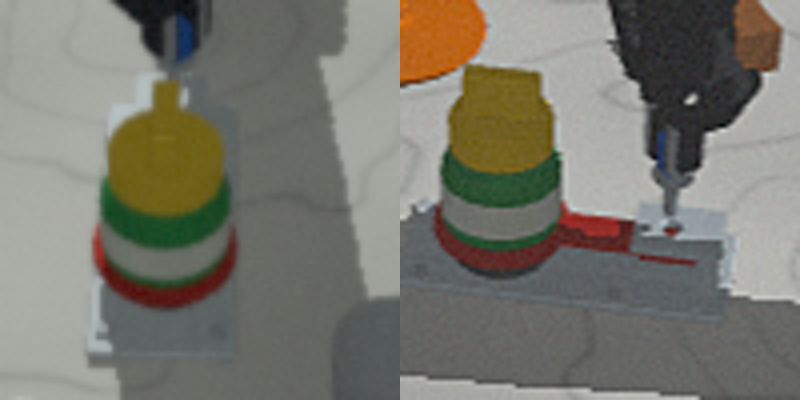

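>>> servo_tool --xyz '[[0.003,0,-0.014],[0.003,0,-0.014],[0,0,0],[0,0,0],[0,0,0],[0,0.04,0],[0,0,0],[0,0,0],[0,0,0],[0,0,0]]' --rotation '[[0,0,0],[0,0,0],[0,0,0],[0,0,0],[0,0,0],[0,0,0],[0,0,0],[0,0,0],[0,0,0],[0,0,0]]'

```text
time: 10.15
eef_pos: [533.8, -48.9, 257.0]
tcp_rot: [0.621, -0.619, 0.339, -0.341]
contact_force: [0.2, -0.1, -0.2]
gripper_width: 0.173
```

```bash
python3 tip.py; python3 - <<'E'
from h import *
d=grab("wrist");a=grab("scene");b=grab("side")
x=np.hstack([cv2.resize(b["frame"][195:245,325:375],None,fx=8,fy=8,interpolation=2),cv2.resize(d["frame"][180:280,266:366],None,fx=4,fy=4,interpolation=2)])
cv2.imwrite("pics/z12.png",x)
E
```

```text
10.15 [533.81138784 -48.92992511 256.97953133] [ 0.2 -0.1 -0.2]
[[ 5.374e-01  3.900e-03  8.433e-01]
 [-8.433e-01  6.000e-04  5.374e-01]
 [ 1.600e-03 -1.000e+00  3.500e-03]]
tip [534.20647326 -49.08143169  44.97936399] origin [534.09898738 -49.0968562   72.87915268] tool corr [-0.02741784  0.00146245  0.42482307]
qd 0.001474107802780105
rot scaled [-0.0023 -0.      0.001 ]
```

View pics/z12.png

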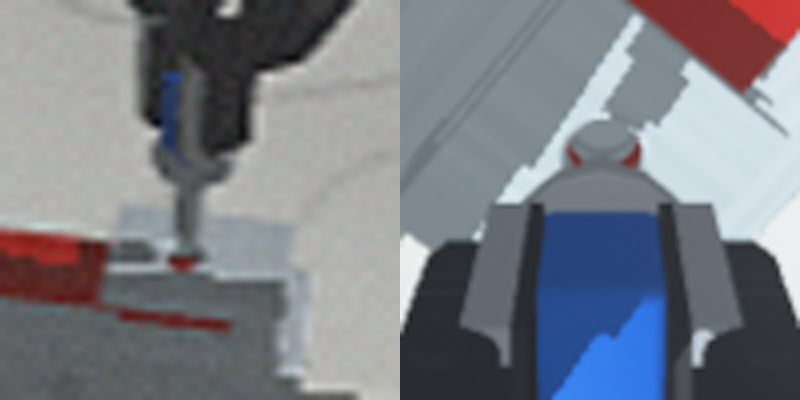

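>>> servo_tool --xyz '[[0,0.04,0.004],[0,0.04,0],[0,0.04,0],[0,0,0],[0,0.04,0],[0,0.04,0],[0,0,0],[0,0,0],[0,0,0],[0,0,0]]' --rotation '[[0,0,0],[0,0,0],[0,0,0],[0,0,0],[0,0,0],[0,0,0],[0,0,0],[0,0,0],[0,0,0],[0,0,0]]'

```text
time: 11.3
eef_pos: [534.2, -48.7, 234.9]
tcp_rot: [0.621, -0.619, 0.339, -0.341]
contact_force: [-0.4, 0.0, -0.7]
gripper_width: 0.171
```

```bash
python3 tip.py
```

```text
11.3 [534.20410276 -48.71323838 234.91699702] [-0.4  0.  -0.7]
[[ 5.374e-01  3.400e-03  8.433e-01]
 [-8.433e-01  6.000e-04  5.374e-01]
 [ 1.300e-03 -1.000e+00  3.200e-03]]
tip [534.50358463 -48.85953543  22.91666941] origin [534.40868122 -48.87564676  50.81650334] tool corr [3.81365630e-05 1.74940208e-04 5.50154190e-02]
qd 0.0017198551929152313
rot scaled [-0.002   0.      0.0009]
```

>>> servo_tool --xyz '[[0,0.04,0],[0,0.04,0],[0,0.02,0],[0,0,0],[0,0.02,0],[0,0.02,0],[0,0.02,0],[0,0.02,0],[0,0.02,0],[0,0.02,0]]' --rotation '[[0,0,0],[0,0,0],[0,0,0],[0,0,0],[0,0,0],[0,0,0],[0,0,0],[0,0,0],[0,0,0],[0,0,0]]'

```text
time: 12.3
eef_pos: [535.1, -48.1, 222.0]
tcp_rot: [-0.619, 0.621, -0.34, 0.341]
contact_force: [-6.0, -0.3, 15.5]
gripper_width: 0.17
```

```bash
python3 tip.py;  python3 - <<'E'
from h import *
d=grab("wrist");a=grab("scene");b=grab("side")
x=np.hstack([cv2.resize(b["frame"][195:245,325:375],None,fx=8,fy=8,interpolation=2),cv2.resize(d["frame"][180:280,266:366],None,fx=4,fy=4,interpolation=2)])
cv2.imwrite("pics/z13.png",x)
E
```

```text
12.3 [535.08980879 -48.05042967 222.00050441] [-6.  -0.3 15.5]
[[ 5.364e-01  6.000e-04  8.439e-01]
 [-8.439e-01 -3.300e-03  5.364e-01]
 [ 3.100e-03 -1.000e+00 -1.300e-03]]
tip [534.79213925 -49.00841674  10.00228825] origin [534.77578092 -48.91764067  37.90213578] tool corr [-0.28046485 -0.00072247 -0.10864113]
qd 0.01167877870911607
rot scaled [0.0008 0.     0.0019]
```

View pics/z13.png

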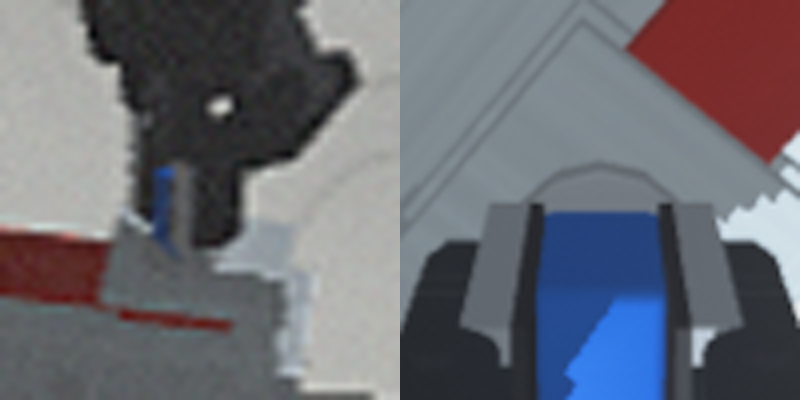

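>>> servo_tool --xyz '[[0,0,0],[0,0,0],[0,0,0],[0,0,0],[0,0,0],[0,0,0],[0,0,0],[0,0,0],[0,0,0],[0,-0.05,0]]' --rotation '[[0,0,0],[0,0,0],[0,0,0],[0,0,0],[0,0,0],[0,0,0],[0,0,0],[0,0,0],[0,0,0],[0,0,0]]' --jaw -1

```text
time: 13.45
eef_pos: [535.0, -48.1, 226.5]
tcp_rot: [-0.619, 0.621, -0.34, 0.341]
contact_force: [-0.5, 0.0, -0.1]
gripper_width: 1.001
```

```bash
python3 tip.py;  python3 - <<'E'
from h import *
d=grab("wrist","w14");b=grab("side")
x=np.hstack([cv2.resize(b["frame"][195:245,325:375],None,fx=8,fy=8,interpolation=2),cv2.resize(d["frame"][180:330,241:391],None,fx=2.667,fy=2.667,interpolation=2)])
cv2.imwrite("pics/z14.png",x)
E
```

```text
13.45 [534.97220227 -48.05713366 226.47336525] [-0.5  0.  -0.1]
[[ 5.364e-01 -2.000e-04  8.439e-01]
 [-8.439e-01 -3.000e-03  5.364e-01]
 [ 2.500e-03 -1.000e+00 -1.800e-03]]
tip [534.50960216 -48.96893635  14.47524116] origin [534.51494885 -48.88423748  42.37511209] tool corr [-0.0955837  -0.00042952  0.10862258]
qd 0.10843073144699279
rot scaled [ 0.0011 -0.      0.0016]
```

View pics/z14.png

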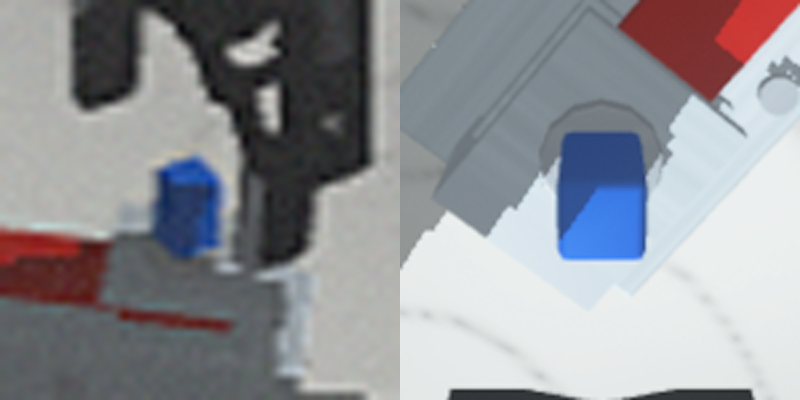

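View pics/w14.png

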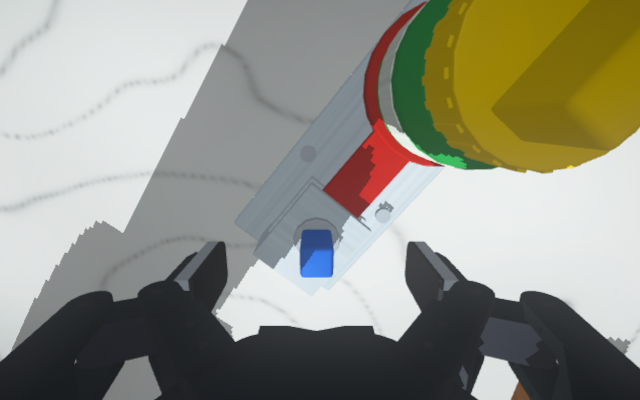

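>>> servo_tool --xyz '[[0,-0.3,0],[0,-0.5,0],[0,-0.4,0],[0,-0.3,0],[0.2,0,0.25],[0.25,0,0.3],[0.22,0,0.25],[0,0,0],[0,0,0],[0,0,0]]' --rotation '[[0,0,0],[0,0,0],[0,0.06,0],[0,0.08,0],[0,0,0],[0,0,0],[0,0,0],[0,0.08,0],[0,0.08,0],[0,0.08,0]]'

```text
time: 14.55
eef_pos: [636.3, -85.5, 386.9]
tcp_rot: [-0.487, 0.486, -0.51, 0.516]
contact_force: [-0.4, 0.4, 0.1]
gripper_width: 1.002
```

```bash
python3 - <<'E'
from h import *
s=env.read_state();T=q2R(s["tcp_rot"]);print(s["time"],s["eef_pos"],abs(s["qd"]).max(),T.round(4),s["joint_pos"].round(2),np.degrees(np.arctan2(T[1,0],T[0,0])))
d=grab("wrist","w15")
E
```

```text
14.55 [636.34997373 -85.52936002 386.93614796] 1.2129545469277674 [[-0.0532  0.0075  0.9986]
 [-0.9986 -0.004  -0.0532]
 [ 0.0036 -1.      0.0077]] [ 0.21  0.4  -0.2   1.58  0.09  1.17 -1.63] -93.0490967057566
```

View pics/w15.png

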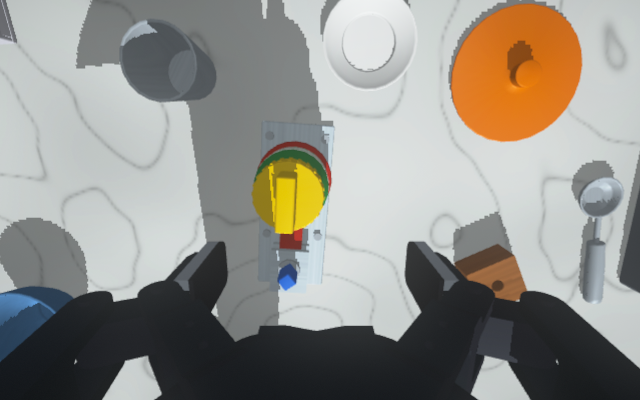

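```bash
cat > cap.py <<'E'
from h import *
import sys
s=env.read_state();T=q2R(s["tcp_rot"]);print(s["time"],s["eef_pos"],abs(s["qd"]).max(),s["joint_pos"].round(2),"toolx",np.degrees(np.arctan2(T[1,0],T[0,0])))
print(T.round(4))
d=grab("wrist","wc")
x=cv2.resize(d["frame"][120:300,220:380],None,fx=3.3,fy=3.3,interpolation=2)
cv2.imwrite("pics/zc.png",x)
E
python3 cap.py
```

```text
14.6 [636.2644495  -85.2965733  387.00590567] 0.2460843932411068 [ 0.21  0.4  -0.2   1.58  0.09  1.17 -1.63] toolx -93.22129682300185
[[-0.0562  0.0075  0.9984]
 [-0.9984 -0.0041 -0.0562]
 [ 0.0036 -1.      0.0077]]
```

View pics/zc.png

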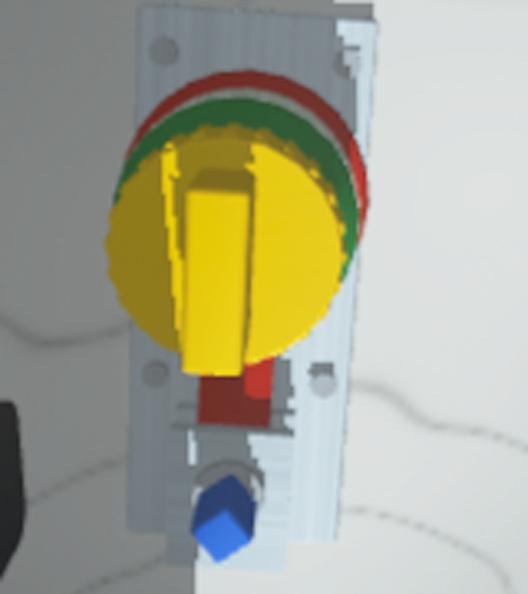

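```bash
cat > bar.py <<'E'
from h import *
import sys,json
cs=json.loads(sys.argv[1]); z=float(sys.argv[2]) if len(sys.argv)>2 else 137
s=env.read_state();T=q2R(s["tcp_rot"])
d=grab("wrist")
P=np.array([onz(d,(220+u/3.3,120+v/3.3),z)[:2] for u,v in cs])
print(P.round(1),np.linalg.norm(np.roll(P,-1,0)-P,axis=1).round(1),"c",P.mean(0))
a=(P[0]+P[1]-P[2]-P[3]);ang=np.degrees(np.arctan2(a[1],a[0]));print("bar angle",ang)
c=P.mean(0);H=np.array([534.55,-48.83]);print("from fork",c-H,np.linalg.norm(c-H),np.degrees(np.arctan2(*(c-H)[::-1])))
print("tcp",s["eef_pos"],"tool delta to c",(T.T@np.r_[c-s["eef_pos"][:2],0]).round(1),"toolx",np.degrees(np.arctan2(T[1,0],T[0,0])))
a=T[:,1];print("rot scaled",(T.T@np.array([-a[1],a[0],0])/1.5708).round(4))
E
python3 bar.py "[[187,190],[250,192],[242,376],[183,373]]"
```

```text
[[661.2 -57.3]
 [660.1 -71.6]
 [615.6 -66.8]
 [617.  -52.8]] [14.3 44.8 14.1 44.5] c [638.47382583 -62.14522814]
bar angle -5.948590049377381
from fork [103.92382583 -13.31522814] 104.77335957070075 -7.301236186714303
tcp [636.08796231 -85.16267523 387.02543945] tool delta to c [-23.1  -0.1   1.3] toolx -92.70803897115644
rot scaled [-0.0048  0.      0.0025]
```

>>> servo_tool --xyz '[[0,0,0],[0,0,0],[-0.08,0,0.005],[-0.08,0,0.005],[-0.07,0,0],[0,0.15,0],[0,0.25,0],[0,0.15,0],[0,0,0],[0,0,0]]' --rotation '[[-0.0048,0.018,0.0025],[0,0.018,0],[0,0,0],[0,0,0],[0,0,0],[0,0,0],[0,0,0],[0,0,0],[0,0,0],[0,0,0]]'

```text
time: 15.7
eef_pos: [638.8, -57.6, 327.8]
tcp_rot: [0.476, -0.475, 0.524, -0.523]
contact_force: [0.7, 0.5, 0.2]
gripper_width: 0.995
```

```bash
python3 cap.py
```

```text
15.7 [638.81257826 -57.57854712 327.76475415] 0.019289686101684387 [ 0.17  0.45 -0.2   1.64  0.1   1.06 -1.72] toolx -95.48684537556083
[[-0.0956 -0.0015  0.9954]
 [-0.9954  0.0018 -0.0956]
 [-0.0016 -1.     -0.0017]]
```

View pics/wc.png

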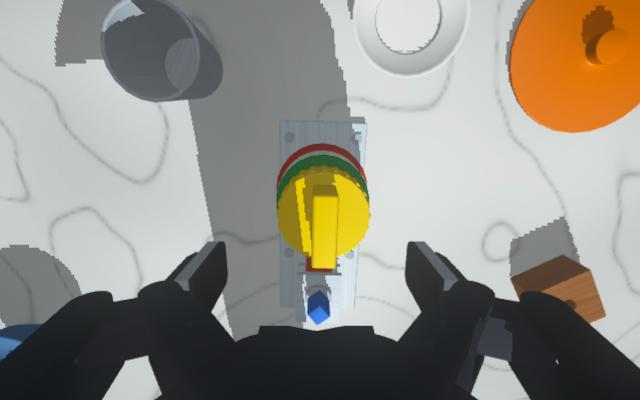

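>>> servo_tool --xyz '[[0.022,0,0],[0.022,0,0],[0,0,0],[0,0.1,0],[0,0.15,0],[0,0.1,0],[0,0.03,0],[0,0,0],[0,0,0],[0,0,0]]' --rotation '[[0,0,0],[0,0,0],[0,0,0],[0,0,0],[0,0,0],[0,0,0],[0,0,0],[0,0,0],[0,0,0],[0,0,0]]'

```text
time: 16.75
eef_pos: [638.8, -62.8, 287.8]
tcp_rot: [0.476, -0.475, 0.524, -0.523]
contact_force: [-1.2, 0.6, -0.0]
gripper_width: 0.998
```

```bash
python3 cap.py
```

```text
16.75 [638.81974981 -62.75941283 287.83416126] 0.0016324969353991973 [ 0.17  0.49 -0.19  1.67  0.11  0.99 -1.72] toolx -95.5241210441349
[[-9.630e-02  9.000e-04  9.954e-01]
 [-9.954e-01  1.400e-03 -9.630e-02]
 [-1.500e-03 -1.000e+00  8.000e-04]]
```

View pics/wc.png

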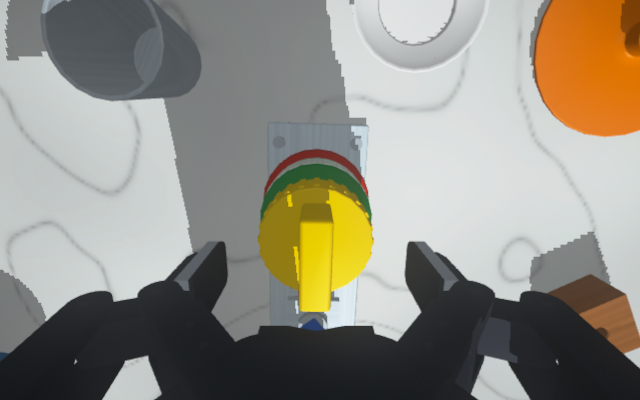

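>>> servo_tool --xyz '[[0,0,0],[0,0,0],[0,0,0],[0,0,0],[0,0,0],[0,0,0],[0,0,0],[0,0,0],[0,0,0],[0,0,0]]' --rotation '[[0,0,0],[0,0,0],[0,0,0],[0,0,0],[0,0,0],[0,0,0],[0,0,0],[0,0,0],[0,0,0],[0,0,0]]' --jaw 1 --squeeze 40

```text
time: 17.8
eef_pos: [639.4, -62.6, 289.6]
tcp_rot: [-0.477, 0.474, -0.523, 0.524]
contact_force: [0.3, 0.2, -0.2]
gripper_width: 0.164
```

```bash
cat > st.py <<'E'
from h import *
s=env.read_state();T=q2R(s["tcp_rot"]);print(s["time"],s["eef_pos"].round(2),"w",s["gripper_width"],"F",s["contact_force"].round(1),"M",s["wrist_torque"].round(2),"j",s["joint_pos"].round(2),"toolx",np.degrees(np.arctan2(T[1,0],T[0,0])),"y",T[:,1].round(4),"qd",abs(s["qd"]).max().round(3))
E
python3 st.py; python3 -c "
from h import *
grab('wrist','w20')"
```

```text
17.8 [639.37 -62.55 289.61] w 0.16426772644946971 F [ 0.3  0.2 -0.2] M [0.02 0.04 0.06] j [ 0.17  0.49 -0.19  1.67  0.11  0.99 -1.72] toolx -95.51579123788757 y [ 0.0039  0.0014 -1.    ] qd 0.002
```

View pics/w20.png

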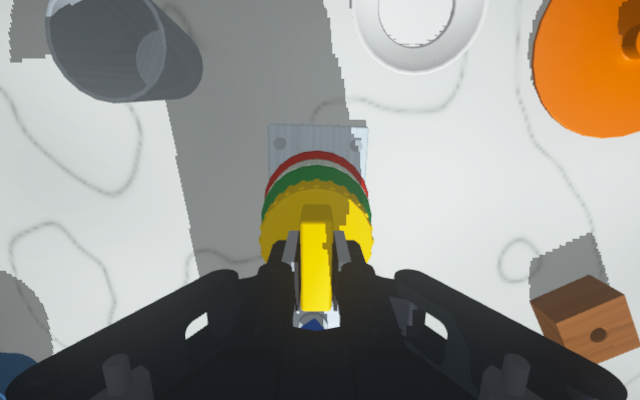

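>>> servo_tool --xyz '[[0,0,0],[0,0,0],[0,0,0],[0,0,0],[0,0,0],[0,0,0],[0,0,0],[0,0,0],[0,0,0],[0,0,0]]' --rotation '[[0,-0.008,0],[0,-0.008,0],[0,-0.008,0],[0,-0.008,0],[0,-0.008,0],[0,-0.008,0],[0,-0.008,0],[0,-0.008,0],[0,-0.008,0],[0,-0.008,0]]'

```text
time: 18.85
eef_pos: [639.3, -62.6, 289.6]
tcp_rot: [0.511, -0.509, 0.489, -0.49]
contact_force: [-0.1, 0.2, -0.6]
gripper_width: 0.164
```

```bash
python3 st.py
```

```text
18.85 [639.33 -62.56 289.55] w 0.1639172036847101 F [-0.1  0.2 -0.6] M [0.02 0.03 0.01] j [ 0.19  0.49 -0.22  1.67  0.12  0.99 -1.6 ] toolx -87.71306989811548 y [ 0.0037  0.0016 -1.    ] qd 0.123
```

>>> servo_tool --xyz '[[0,0,0],[0,0,0],[0,0,0],[0,0,0],[0,0,0],[0,0,0],[0,0,0],[0,0,0],[0,0,0],[0,0,0]]' --rotation '[[0,-0.01,0],[0,-0.01,0],[0,-0.01,0],[0,-0.01,0],[0,-0.01,0],[0,-0.01,0],[0,-0.01,0],[0,-0.01,0],[0,-0.01,0],[0,-0.01,0]]'

```text
time: 19.85
eef_pos: [639.3, -62.4, 289.6]
tcp_rot: [0.551, -0.548, 0.444, -0.445]
contact_force: [-0.6, -0.7, -0.4]
gripper_width: 0.164
```

```bash
python3 st.py
```

```text
19.85 [639.33 -62.44 289.55] w 0.16422164139847475 F [-0.6 -0.7 -0.4] M [ 0.06  0.05 -0.12] j [ 0.22  0.49 -0.26  1.67  0.14  0.99 -1.44] toolx -77.94387504052355 y [ 0.0037  0.0021 -1.    ] qd 0.151
```

>>> servo_tool --xyz '[[0,0,0],[0,0,0],[0,0,0],[0,0,0],[0,0,0],[0,0,0],[0,0,0],[0,0,0],[0,0,0],[0,0,0]]' --rotation '[[0,-0.008,0],[0,-0.008,0],[0,-0.008,0],[0,-0.008,0],[0,-0.008,0],[0,-0.008,0],[0,-0.008,0],[0,-0.008,0],[0,-0.008,0],[0,-0.008,0]]'

```text
time: 20.85
eef_pos: [639.3, -62.3, 289.6]
tcp_rot: [0.58, -0.578, 0.405, -0.406]
contact_force: [0.2, -0.2, -0.5]
gripper_width: 0.163
```

```bash
python3 st.py; python3 -c "
from h import *
grab('wrist','w21')"
```

```text
20.85 [639.33 -62.31 289.6 ] w 0.16289098630226026 F [ 0.2 -0.2 -0.5] M [ 0.07  0.05 -0.01] j [ 0.24  0.5  -0.29  1.67  0.16  1.   -1.32] toolx -70.03964141682292 y [ 0.0037  0.0021 -1.    ] qd 0.122
```

View pics/w21.png

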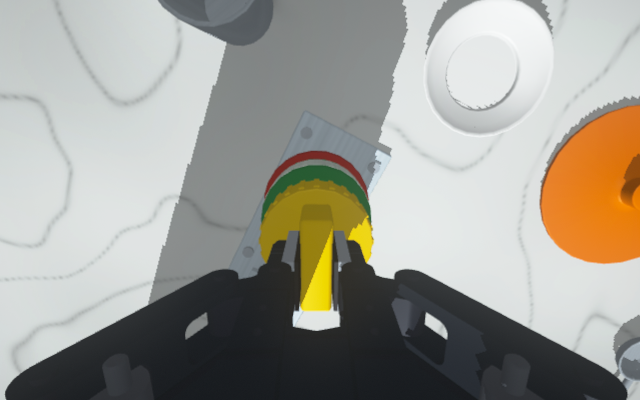

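>>> servo_tool --xyz '[[0,0,0],[0,0,0],[0,0,0],[0,0,0],[0,0,0],[0,0,0],[0,0,0],[0,0,0],[0,0,0],[0,0,0]]' --rotation '[[0,-0.01,0],[0,-0.01,0],[0,-0.02,0],[0,-0.02,0],[0,-0.02,0],[0,-0.02,0],[0,-0.02,0],[0,-0.02,0],[0,-0.02,0],[0,-0.02,0]]'

```text
time: 21.9
eef_pos: [639.3, -62.2, 289.6]
tcp_rot: [0.635, -0.633, 0.312, -0.314]
contact_force: [-0.7, 0.6, -0.1]
gripper_width: 0.165
```

```bash
python3 st.py
```

```text
21.9 [639.26 -62.22 289.59] w 0.16474413817884304 F [-0.7  0.6 -0.1] M [ 0.06  0.05 -0.03] j [ 0.29  0.5  -0.36  1.67  0.2   1.   -1.05] toolx -52.54905963755186 y [ 0.0034  0.0028 -1.    ] qd 0.305
```

>>> servo_tool --xyz '[[0,0,0],[0,0,0],[0,0,0],[0,0,0],[0,0,0],[0,0,0],[0,0,0],[0,0,0],[0,0,0],[0,0,0]]' --rotation '[[0,-0.03,0],[0,-0.04,0],[0,-0.05,0],[0,-0.05,0],[0,-0.05,0],[0,-0.05,0],[0,-0.05,0],[0,-0.05,0],[0,-0.02,0],[0,0,0]]'

```text
time: 22.9
eef_pos: [639.0, -62.2, 289.6]
tcp_rot: [0.702, -0.699, 0.093, -0.095]
contact_force: [0.0, -0.3, -0.0]
gripper_width: 0.168
```

```bash
python3 st.py
```

```text
22.9 [638.97 -62.18 289.63] w 0.1677758609935986 F [ 0.  -0.3 -0. ] M [0.12 0.04 0.  ] j [ 0.4   0.52 -0.5   1.66  0.28  1.02 -0.46] toolx -15.268424553009684 y [ 0.0026  0.0041 -1.    ] qd 0.008
```

>>> servo_tool --xyz '[[0,-0.01,0],[0,-0.01,0],[0,-0.01,0],[0,-0.01,0],[0,-0.01,0],[0,-0.01,0],[0,-0.01,0],[0,-0.01,0],[0,-0.01,0],[0,-0.01,0]]' --rotation '[[0,0,0],[0,0,0],[0,0,0],[0,0,0],[0,0,0],[0,0,0],[0,0,0],[0,0,0],[0,0,0],[0,0,0]]'

```text
time: 23.9
eef_pos: [638.9, -62.4, 299.8]
tcp_rot: [0.702, -0.699, 0.093, -0.095]
contact_force: [0.0, 0.2, -0.3]
gripper_width: 0.167
```

```bash
python3 st.py; python3 -c "
from h import *
d=grab('wrist','w22');b=grab('side');cv2.imwrite('pics/z22.png',cv2.resize(b['frame'][130:260,250:400],None,fx=4,fy=4,interpolation=2))"
```

```text
23.9 [638.87 -62.42 299.82] w 0.1668089951795022 F [ 0.   0.2 -0.3] M [ 0.08 -0.06 -0.02] j [ 0.4   0.51 -0.5   1.66  0.27  1.04 -0.45] toolx -15.286561674348304 y [ 0.0024  0.0038 -1.    ] qd 0.02
```

View pics/z22.png

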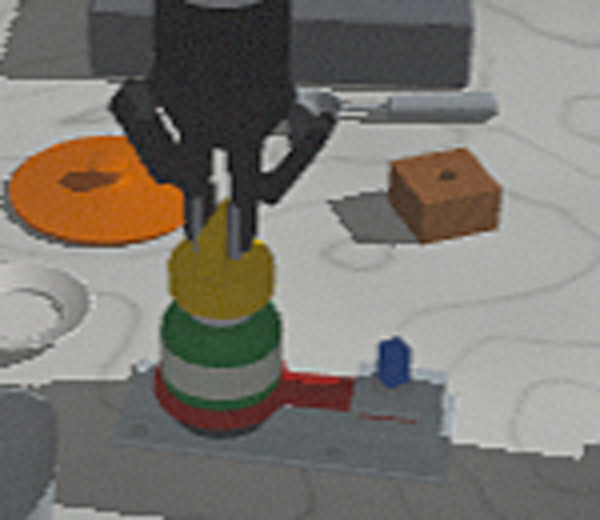

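View pics/w22.png

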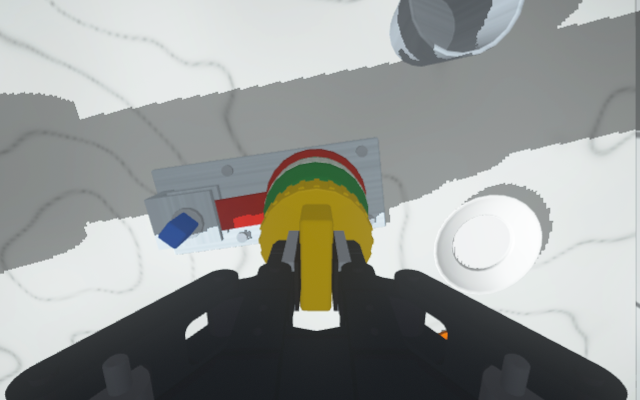

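>>> servo_tool --xyz '[[0,-0.05,0],[0,-0.05,0],[0,-0.1,0],[0,-0.15,0],[0,-0.15,0],[0,-0.15,0],[0,-0.05,0],[0,0,0],[0,0,0],[0,0,0]]' --rotation '[[0,0,0],[0,0,0],[0,0,0],[0,0,0],[0,0,0],[0,0,0],[0,0,0],[0,0,0],[0,0,0],[0,0,0]]'

```text
time: 25.0
eef_pos: [638.9, -62.9, 378.7]
tcp_rot: [0.702, -0.7, 0.092, -0.096]
contact_force: [0.1, -0.3, -0.5]
gripper_width: 0.168
```

>>> servo_tool --xyz '[[0,0,0],[0,0,0],[0,0,0],[0,0,0],[0,0,0],[0,0,0],[0,0,0],[0,0,0],[0,0,0],[0,0,0]]' --rotation '[[0,0,0],[0,0,0],[0,0,0],[0,0,0],[0,0,0],[0,0,0],[0,0,0],[0,0,0],[0,0,0],[0,0,0]]'

```text
time: 26.0
eef_pos: [638.3, -63.0, 376.1]
tcp_rot: [0.702, -0.7, 0.094, -0.094]
contact_force: [-0.6, -0.1, -0.5]
gripper_width: 0.167
```

```bash
python3 st.py; python3 -c "
from h import *
d=grab('wrist','w23');b=grab('side');a=grab('scene');cv2.imwrite('pics/z23.png',np.hstack([cv2.resize(b['frame'][130:260,250:380],(400,400),interpolation=2),cv2.resize(a['frame'][150:280,240:370],(400,400),interpolation=2)]))"
```

```text
26.0 [638.33 -63.04 376.14] w 0.16747963675695682 F [-0.6 -0.1 -0.5] M [-0.01  0.   -0.02] j [ 0.41  0.44 -0.52  1.58  0.23  1.18 -0.42] toolx -15.295436626258335 y [ 0.0015  0.0029 -1.    ] qd 0.002
```

View pics/z23.png

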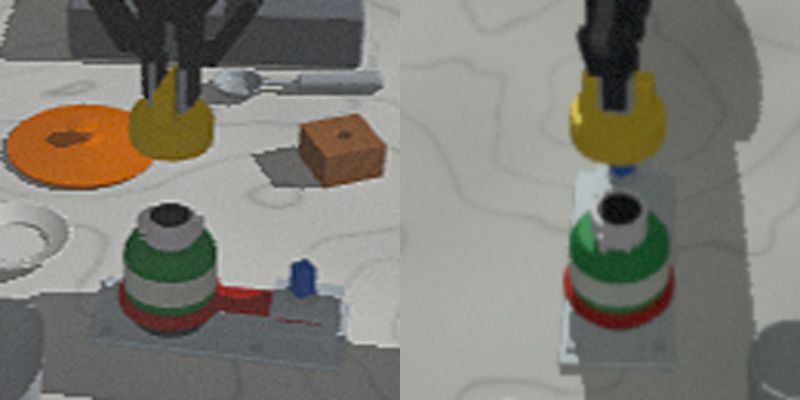

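View pics/w23.png

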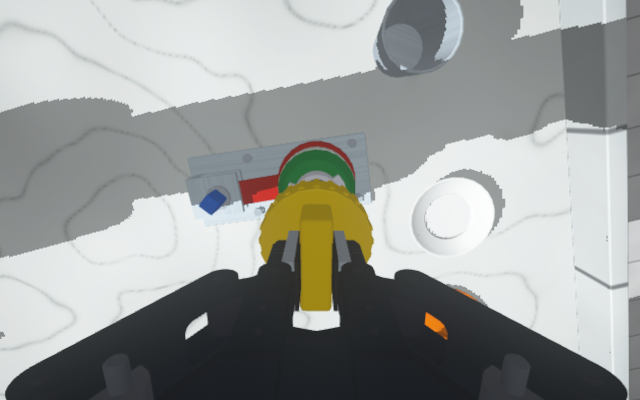

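The side view (left) shows the yellow cap at about (170,130), well clear of the bare neck at (170,215). The blue pin is upright on the fork at (303,278).

```bash
python3 -c "
from cell import env
print(env.sign_off())"
```

```text
the job is handed in; nothing more can be done
None
```

The job is done and handed in at about 26 s of the 58 s allowed. The hand-in gave no verdict.

- **Pin:** I took it from its rest and lined it up over the fork hole. I measured the hole at (534.6, −48.8) mm, with a 13.2 mm opening. I pushed the pin down until it met about 16 N of resistance. Its head was then at 37.9 mm, against the fork's 38 mm top face, and about 0.2 mm off the hole's axis. Both come from the arm's pose; the pictures after release show the pin upright and seated.
- **Cap:** Anticlockwise from above was the way it loosens. It passed 0.45 rad without meeting a stop, and I turned it to 1.40 rad. The moment I read after each step was never more than about 0.12 N m. It came off with no resistance.
- **Last checks:** The cap was held with 40 N set on the grip, about 86 mm above where it sat. The arm was still and the outside force was under 1 N. The pictures show the cap clear of the jar and everything else, and the pin still in. I touched none of the other things, and those in view looked unmoved, though I did not measure them again.

No check failed. After the larger moves the arm came to rest up to about 25 mm from where I aimed, so I measured and corrected before each grasp and before the insertion.

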